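# Lock the glass dome of the bench lamp in its bayonet

## Task

The thin glass dome of the small bench lamp has been dropped into its bayonet holder but is not locked. Take the dome gently (the glass stands no more than about 20 N of squeeze from each finger), press it down against its spring, turn it clockwise as seen from above, about a quarter turn to the stop, and let it spring up into its notches; then let go so that it stays locked. Leave the other things on the bench where they are.

Things in the scene. Friction and masses are not known exactly. Their poses are not given: they have to be found in the camera images.
- lamp: Low bench lamp, fixed to the bench. Grey round cast foot 112 mm across, 22 mm high, with a small grey switch nose on its -x side (reaching 77 mm from the axis). On the foot an aluminium bayonet collar, 76 mm outside and 60 mm inside diameter, its top 46 mm above the bench. A white frosted-glass dome stands in it. Origin: on the lamp's upright axis, at bench level. z up.
- turn (a joint): Turn of the dome about the lamp's upright axis, rad: 0 as inserted, growing clockwise seen from above, stop at 1.40. Starts between 0 and 0.12. Light friction, but its two side pins are stopped by the collar at about 0.18 unless the dome is pressed at least 5.5 mm down; the pins run under the collar's tabs from there to about 1.21, and beyond that lie below the locking notches.
- press (a joint): How far the dome is pressed down, m: 0 as inserted, bottom stop at 0.009. The spring takes about 1.5 N to start moving and about 4.5 N at the bottom. Let go under the tabs, the dome rises only to 0.0055; in the notches it clicks up to about 0.002 and can no longer be turned back.
- dome_grip (a point): Point on the dome's axis in its straight side, a good place to hold it: 87 mm above the bench at the start, 31 mm below the crown, 41 mm above the collar (held much lower, fingertips strike the collar when pressing). The dome is a white glass cylinder, 57 mm diameter, straight from 46 to 100 mm above the bench, rounded above, 80 g; take it from above at any yaw. z upward; turns with the dome.
- dome_top (a point): Crown of the dome on its axis, 118 mm above the bench at the start.
- pin (a point): Outer end of one of the dome's two steel side pins (4 mm thick, opposite one another), 34 mm from the axis, in an open slot of the collar at the start, 40 mm above the bench.
- padlock: Bystander: brass padlock standing upright, 30 x 48 x 74 mm, beside the lamp. Origin under its centre.
- lock_cylinder: Bystander: brass door-lock cylinder 62 x 17 x 31 mm beside the lamp. Origin under its centre.
- key_bowl: Bystander: small open steel bowl, 90 mm across and 40 mm high, beside the lamp. Origin under its centre.
- driver: Bystander: screwdriver with a black handle, 180 mm long, lying to the robot's left. Origin under its middle.
- car_key: Bystander: black car key with a steel blade, 98 mm long and 13 mm thick, beside the lamp. Origin under the black head.
- blank: Bystander: flat brass key blank, 72 mm long, 4 mm thick, beside the lamp. Origin near its middle.
- oil: Bystander: white plastic oil bottle, 48 mm across and 130 mm high, to the robot's right. Origin under its centre.
Things that resemble listed ones, but are neither listed nor needed, are in the scene too. What is shaped like the lamp but green or purple is not meant.

How it is judged (in metres and radians):
At the end, for the whole second after the job is handed in: The dome is turned at least 1.15 rad (stop at 1.40) and has sprung up again to less than 4 mm of press (it rests at about 2 mm in its notches), still and released (value of joint turn above 1.15 rad and value of joint press below 0.004 m and velocity of joint turn below 0.05 rad/s); the robot touches nothing.
It fails at once if the glass is squeezed or pushed too hard (over 55 N of finger force, both fingers together, or hit by the arm) (contact force between any of the fingers, the arm and turn above 55 N).
It fails at once if another thing on the bench is moved by more than 4 cm (distance of any of padlock, lock_cylinder, key_bowl, driver, car_key, blank, oil from where it was at the start of the episode above 0.04 m).
It also fails if it takes over 35 s, if anything falls off the work surface, if the arm or the gripper's body presses on something with over 40 N, if the wrist force passes 120 N, or if a joint passes its speed limit or range.

## Robot

A 6-joint arm with a two-finger parallel gripper is mounted at the origin on the work surface. World frame = base frame: x ahead of the robot, y to its left, z up, the work surface at z = 0. Lengths are in m, angles in degrees, forces in N, time in s.
With the tool pointing down it reaches from about 0.25 to 0.725 m from the base axis. Payload 9.7 kg.
Tool frame: the origin (TCP) lies on the centre line of the jaws, within the pads' length; the fingertips stand 17 mm ahead of it and the grasp point (between the pads) lies 2 mm behind it (bot.tip_extent is the distance from the TCP to the fingertips, in m); z points along the fingers, y is the line along which they close (so a half turn about z gives the same grasp; the last joint's range is limited). The gripper opens to 85 mm and grips with 20 to 120 N. Pads are 22 mm wide; open, the fingers measure 114 mm over their backs; the gripper's body (76 mm by 85 mm) begins 54 mm behind the grasp point. The pads swing forward as they close: fully open they stand 13 mm farther back than shut.
Start: joints at [-75.172, 4.979, 10.078, 95.1, 0, 90], TCP at [0.141, -0.532, 0.248] pointing down, gripper open.
Joint ranges: [-179.16, 179.16], [-48.56, 103.87], [-65.8, 70.77], [-126.05, 130.52], [-82.76, 87.17], [-180, 180]. Speed limits (degrees/s): [127.2, 127.2, 147.25, 180, 180, 180].

## Interface

Orientations are given as [roll, pitch, yaw] about the fixed x, y, z axes, in that order (R = Rz(yaw) Ry(pitch) Rx(roll)).
In Python, from workcell import bot gives the robot as it stands.
- The arm moves only by the tool carry_out, never from a script. Its argument "moves" is text: rows parted by semicolons, each of 7 numbers parted by spaces: the shift along the tool's x, y, z in mm, then the turn, a rotation vector about the tool's x, y, z in degrees, then the finger opening in mm, from 0 to 85.4. A call has 1 to 20 rows; each row is the pose to reach, as a shift and turn from the pose commanded when the call began, along the tool's axes at that moment; what a row does not reach only later rows make up. A row lasts 1/10 s, in which the tool goes at most 50 mm and 8.59 degrees, less where a joint would pass 70% of its speed; a pose out of reach is approached as far as the arm can. A call with a gripper value outside its range is refused whole. The fingers move at their own pace and stop on an object; "force" is the grip in N (left out, the last holds). Time passes only in rows, so rows that repeat a pose let the fingers close. It gives the time, the measured TCP pose, the force, the opening and the grip force at its end, in the units of the state.
- bot.get_obs(): the state, without advancing time (a new reading comes with each control period).
- bot.camera(name): name is "scene" or "top" or "wrist"; returns a dict with "img" (400x640x3 uint8, red, green, blue), "mtx" (3x3 intrinsics, pixels), "k1" (the pictures are not rectified: a ray, as slopes to the right and down, at radius r is drawn at 1 + k1 r^2 times it, then the intrinsics apply), "position" and "orientation" of the camera in the world; the wrist camera has in their place "mount" (4x4, takes a point from camera to tool coordinates, whose origin is the TCP and whose axes are the flange's). Camera axes: x right, y up, looking along -z (the intrinsics and any distortion apply to the point x, -y, -z); pixel columns grow to the right and rows downward; lengths in m; the calibration is good to about 2 mm. A picture is of the moment at which its call begins: read the wrist's pose just before it. There is no depth.
- bot.job_done(): hands the job in; it is judged then, once.
The state is a dict: "time": time; "q": joint angles; "qd": joint speeds; "joint_efforts": joint torques, N m; "ee_pos": TCP position; "tcp_rot": TCP orientation; "wrist_force": force on the tool from outside, world axes, zero at the start; "torque": the same for the moment, N m; "opening": finger opening in m; "grasp_force": force on a finger pad.
Only numpy, scipy, OpenCV 4.12 (cv2) and the standard library are available. Lean on these libraries where they do the work, as an engineer would, in place of code of your own. Each camera call takes 0.05 s, during which the arm holds its last target. There are 200 camera calls.

## Working session

There is one attempt and no reset: what is moved stays moved. The work goes in short steps, Python scripts to look and compute and a tool call to move; the robot and the scene stay as the last step left them, time stands still between calls to the robot, and variables do not carry over. Pictures are saved under pics/ and viewed, at most 10 in all, crops included, and the job is handed in when it is done.

Besides the shell and the picture viewer there is one more tool, called after "Emit:" by a JSON object that holds its "name" and its "arguments". carry_out: Moves the arm, as the interface text tells. Its arguments: {"type":"object","properties":{"moves":{"type":"string"},"force":{"type":"number"}},"required":["moves"]}

```bash
mkdir -p pics; cat > h.py <<'E'
import numpy as np, cv2
from scipy.spatial.transform import Rotation as R
from workcell import bot
def ray(c,uv,pose=None):
    K=np.array(c["mtx"],float)
    d=np.array([(uv[0]-K[0,2])/K[0,0],(uv[1]-K[1,2])/K[1,1]])
    s=d.copy()
    for _ in range(20): s=d/(1+c["k1"]*(s@s))
    v=np.array([s[0],-s[1],-1])
    if "mount" in c:
        o=pose; Rt=rot(o["tcp_rot"]); M=np.array(c["mount"])
        return np.array(o["ee_pos"])+Rt@M[:3,3], Rt@M[:3,:3]@v
    return np.array(c["position"]), rot(c["orientation"])@v
def rot(a):
    a=np.array(a,float)
    if a.shape==(3,3): return a
    if a.size==4: return R.from_quat(a).as_matrix()
    return R.from_euler('xyz',a,degrees=True).as_matrix()
def at(c,uv,z,pose=None):
    p,v=ray(c,uv,pose); return p+v*(z-p[2])/v[2]
E
python3 - <<'E'
from h import *
print(bot.get_obs())
for n in("scene","top"):
    c=bot.camera(n); cv2.imwrite(f"pics/{n}0.png",c["img"][:,:,::-1]); print({k:v for k,v in c.items() if k!="img"})
E
```

```text
{'time': 0.0, 'q': array([-7.51732816e+01,  5.01250693e+00,  1.00345312e+01,  9.50998937e+01,
       -6.09284606e-04,  8.99992051e+01]), 'qd': array([-0.0765751 , -0.03981522,  0.06984978, -0.01446439,  0.05833085,
        0.07330755]), 'joint_efforts': array([-1.98993410e-03, -5.20390499e+01,  4.64804614e+01,  1.61943171e-02,
       -6.88746945e-05,  1.19873800e-05]), 'ee_pos': array([ 0.14068749, -0.53148828,  0.24757025]), 'tcp_rot': array([-1.79922131e+02,  6.08203664e-04,  1.48275141e+01]), 'wrist_force': array([-0.39109835, -0.41496688, -0.07273573]), 'torque': array([-0.04219682, -0.0021047 ,  0.02086676]), 'grasp_force': 0.0, 'opening': 0.08524512528348512}
{'mtx': array([[405.5451131 ,   0.        , 320.84973622],
       [  0.        , 405.5451131 , 204.10338331],
       [  0.        ,   0.        ,   1.        ]]), 'k1': -0.05685457416146904, 'position': array([0.96957626, 0.60204486, 0.80240925]), 'orientation': array([ 46.36396265,  -0.92598104, 146.52470222])}
{'mtx': array([[490.24114386,   0.        , 319.97601864],
       [  0.        , 490.24114386, 198.72491867],
       [  0.        ,   0.        ,   1.        ]]), 'k1': -0.057854534640649206, 'position': array([0.28997769, 0.03130043, 1.45558226]), 'orientation': array([ 10.11235034,  -0.31724424, -88.42309432])}
```

View pics/top0.png

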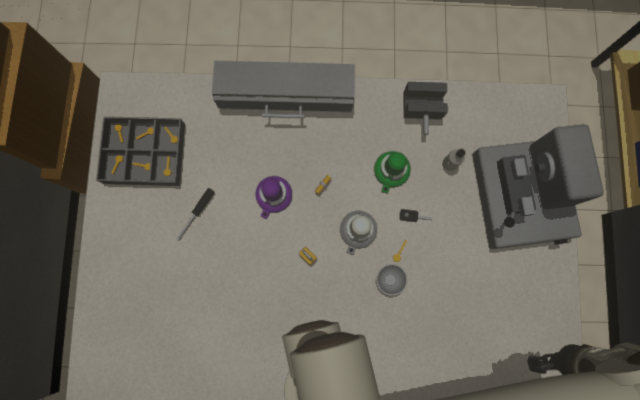

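View pics/scene0.png

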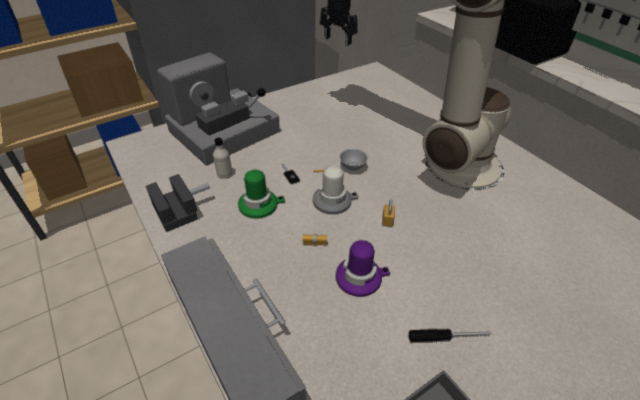

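Candidates in the top picture are the green lamp (392,169), the purple lamp (273,194), the grey lamp with the white dome (358,229) and the white oil bottle (455,160). I choose the grey one and will check it in a close crop.

```bash
python3 - <<'E'
from h import *
a=cv2.imread("pics/top0.png")[195:295,285:445]; b=cv2.imread("pics/scene0.png")[140:240,270:430]
cv2.imwrite("pics/crop0.png",cv2.resize(np.hstack([a,b])[:, :],(800,250),interpolation=cv2.INTER_CUBIC) if 0 else np.vstack([cv2.resize(a,(480,300),interpolation=2),cv2.resize(b,(480,300),interpolation=2)]))
E
```

```text
(no output)
```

View pics/crop0.png

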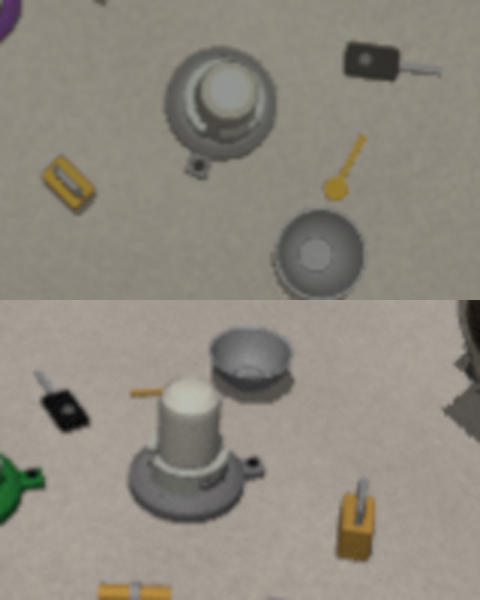

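The crop confirms it: grey foot centred at about (358.3,229.3) with the nose toward -x, white dome with its crown at about (361.3,225). In the scene view the crown is at (333,170). I'll turn these into positions.

```bash
python3 - <<'E'
from h import *
t=bot.camera("top"); s=bot.camera("scene")
print(at(t,(358.3,229.3),.018),at(t,(361.3,225),.115),at(s,(333.3,170.5),.115))
o=bot.get_obs(); T=rot(o["tcp_rot"]); p=at(t,(361.3,225),.115)[:2]
J1=np.degrees(np.arctan2(p[1],p[0])); print(J1, T.T@(np.r_[p,.20]-o["ee_pos"])*1000)
E
```

```text
[ 0.45816577 -0.08509132  0.018     ] [ 0.45894827 -0.08533705  0.115     ] [ 0.46195371 -0.0846512   0.115     ]
-10.533310731665928 [ 421.81490261 -349.85694381   48.15699501]
```

Emit:
{"name": "carry_out", "arguments": {"moves": "422 -350 20 0 0 -110 85;422 -350 20 0 0 -110 85;422 -350 20 0 0 -110 85;422 -350 20 0 0 -110 85;422 -350 20 0 0 -110 85;422 -350 20 0 0 -110 85;422 -350 20 0 0 -110 85;422 -350 20 0 0 -110 85;422 -350 20 0 0 -110 85;422 -350 20 0 0 -110 85;422 -350 20 0 0 -110 85;422 -350 20 0 0 -110 85;422 -350 20 0 0 -110 85;422 -350 20 0 0 -110 85;422 -350 20 0 0 -110 85;422 -350 20 0 0 -110 85;422 -350 20 0 0 -110 85", "force": 20}}

```text
time: 1.9
ee_pos: [0.459, -0.0857, 0.2283]
tcp_rot: [180.0, 0.0, 124.7]
wrist_force: [0.6, 0.4, -0.3]
opening: 0.085
grasp_force: 0.0
```

```bash
python3 - <<'E'
from h import *
o=bot.get_obs(); c=bot.camera("wrist"); cv2.imwrite("pics/w1.png",c["img"][:,:,::-1]); print(o["time"],o["q"],o["ee_pos"],o["tcp_rot"],c["mount"])
E
```

```text
1.9 [-1.05749142e+01 -6.73832425e+00 -3.71240680e+00  9.30195825e+01
  2.10330349e-03  4.47380897e+01] [ 0.45899564 -0.08568071  0.22833403] [1.79994047e+02 3.01950226e-03 1.24686996e+02] [[-8.50855563e-05  9.63517886e-01  2.67643934e-01  6.74447620e-02]
 [ 9.99999948e-01  1.65568957e-04 -2.78142301e-04  9.75855762e-04]
 [-3.12308609e-04  2.67643896e-01 -9.63517850e-01 -1.24895930e-01]
 [ 0.00000000e+00  0.00000000e+00  0.00000000e+00  1.00000000e+00]]
```

View pics/w1.png

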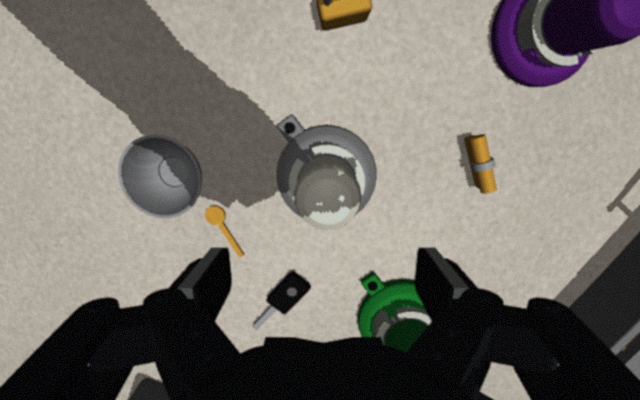

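The wrist view shows the foot ring centred at about (326,174) and the dome's top at about (328,193). The fingers are at (220,265) and (430,265).

```bash
python3 - <<'E'
from h import *
o=bot.get_obs(); c=bot.camera("wrist")
for uv,z in(((326.5,174.5),.02),((328,194),.1),((328,194),.11)):
    p=at(c,uv,z,o); print(p, rot(o["tcp_rot"]).T@(p-o["ee_pos"])*1000)
E
```

```text
[ 0.46189484 -0.08070955  0.02      ] [  2.4534435    5.14429654 208.37350691]
[ 0.46265676 -0.08130216  0.1       ] [  1.52312281   5.44573755 128.37366105]
[ 0.46102739 -0.07926305  0.11      ] [  4.12601592   5.26924523 118.37333063]
```

Emit:
{"name": "carry_out", "arguments": {"moves": "1.5 4 20 0 0 0 85;1.5 4 50 0 0 0 85;1.5 4 80 0 0 0 85;1.5 4 105 0 0 0 85;1.5 4 125 0 0 0 85;1.5 4 138 0 0 0 85;1.5 4 143 0 0 0 85;1.5 4 143 0 0 0 85;1.5 4 143 0 0 0 85"}}

```text
time: 2.9
ee_pos: [0.462, -0.082, 0.0863]
tcp_rot: [179.9, 0.1, 124.8]
wrist_force: [-0.2, 0.1, -0.2]
opening: 0.0849
grasp_force: 0.0
```

```bash
python3 - <<'E'
from h import *
o=bot.get_obs(); c=bot.camera("wrist"); cv2.imwrite("pics/w2.png",c["img"][:,:,::-1]); print(o["ee_pos"],o["wrist_force"])
E
```

```text
[ 0.46204232 -0.08195526  0.08626476] [-0.20689015  0.14930329 -0.21438637]
```

View pics/w2.png

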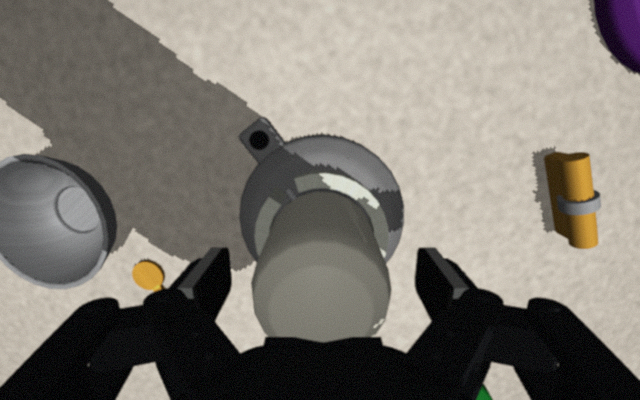

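The dome spans columns 253–390 at row 285 (centre 321.5) and the jaws 231–417 (centre 324). I'll shift y by -1 mm and close gently.

Emit:
{"name": "carry_out", "arguments": {"moves": "0 -1 0 0 0 0 75;0 -1 0 0 0 0 68;0 -1 0 0 0 0 64;0 -1 0 0 0 0 62;0 -1 0 0 0 0 60;0 -1 0 0 0 0 59;0 -1 0 0 0 0 58;0 -1 0 0 0 0 57;0 -1 0 0 0 0 56;0 -1 0 0 0 0 55;0 -1 0 0 0 0 54;0 -1 0 0 0 0 53;0 -1 0 0 0 0 53;0 -1 0 0 0 0 53", "force": 20}}

```text
time: 4.35
ee_pos: [0.4609, -0.0823, 0.0854]
tcp_rot: [180.0, 0.0, 124.8]
wrist_force: [1.9, 2.0, 2.2]
opening: 0.0558
grasp_force: 22.7
```

Emit:
{"name": "carry_out", "arguments": {"moves": "0 -0 1 0 0 0 53;0 0 3 0 0 0 53;0 0 5 0 0 0 53;0 0 7 0 0 0 53;0 0 8 0 0 0 53;0 0 8 0 0 0 53;0 0 8 0 0 0 53"}}

```text
time: 5.05
ee_pos: [0.4609, -0.0824, 0.0775]
tcp_rot: [180.0, 0.0, 124.8]
wrist_force: [3.8, 3.1, 4.8]
opening: 0.0557
grasp_force: 23.0
```

Emit:
{"name": "carry_out", "arguments": {"moves": "0 0 0 0 0 4 53;0 0 0 0 0 8 53;0 0 0 0 0 12 53;0 0 0 0 0 16 53;0 0 0 0 0 20 53;0 0 0 0 0 24 53;0 0 0 0 0 28 53;0 0 0 0 0 32 53;0 0 0 0 0 36 53;0 0 0 0 0 40 53;0 0 0 0 0 40 53"}}

```text
time: 6.15
ee_pos: [0.4622, -0.0821, 0.0781]
tcp_rot: [179.8, -0.1, 84.7]
wrist_force: [7.7, 5.4, 3.9]
opening: 0.0561
grasp_force: 23.1
```

```bash
python3 - <<'E'
from h import *
o=bot.get_obs(); c=bot.camera("scene"); cv2.imwrite("pics/s3.png",cv2.resize(c["img"][120:230,250:420,::-1],None,fx=4,fy=4,interpolation=2)); print(o["q"],o["torque"],o["wrist_force"])
E
```

```text
[-1.01177343e+01 -6.09283827e+00 -1.97450990e+01  7.61601466e+01
  7.07225845e-02  8.51693334e+01] [ 1.22020121 -1.89357932  0.00640916] [7.74661242 5.42196894 3.91774422]
```

Emit:
{"name": "carry_out", "arguments": {"moves": "0.7 0.7 0 0 0 4 53;0.7 0.7 0 0 0 8 53;0.7 0.7 0 0 0 12 53;0.7 0.7 0 0 0 16 53;0.7 0.7 0 0 0 20 53;0.7 0.7 0 0 0 24 53;0.7 0.7 0 0 0 27 53;0.7 0.7 0 0 0 30 53;0.7 0.7 0 0 0 32 53;0.7 0.7 0 0 0 34 53;0.7 0.7 0 0 0 34 53"}}

```text
time: 7.3
ee_pos: [0.4633, -0.0823, 0.0783]
tcp_rot: [179.8, -0.1, 50.8]
wrist_force: [10.1, 1.1, 3.9]
opening: 0.056
grasp_force: 23.0
```

```bash
python3 - <<'E'
from h import *
o=bot.get_obs(); print(o["q"],o["torque"],o["wrist_force"],o["tcp_rot"])
E
```

```text
[-1.00547006e+01 -6.00535965e+00 -1.96407825e+01  7.61122589e+01
 -2.98225786e-02  1.19192831e+02] [ 1.85621676e-01 -2.13615542e+00  8.61307957e-04] [10.05961795  1.11132803  3.87014712] [ 1.79765184e+02 -9.70336530e-02  5.07526020e+01]
```

Emit:
{"name": "carry_out", "arguments": {"moves": "0.6 0.8 0 0 0 1 53;0.6 0.8 0 0 0 2 53;0.6 0.8 0 0 0 3 53;0.6 0.8 0 0 0 4 53;0.6 0.8 0 0 0 5 53;0.6 0.8 0 0 0 5 53"}}

```text
time: 7.9
ee_pos: [0.4636, -0.0823, 0.078]
tcp_rot: [179.8, -0.1, 45.8]
wrist_force: [7.6, -0.4, 4.8]
opening: 0.0557
grasp_force: 23.1
```

```bash
python3 - <<'E'
from h import *
o=bot.get_obs(); print(o["q"],o["torque"],o["wrist_force"],o["tcp_rot"])
E
```

```text
[-1.00420390e+01 -5.86173534e+00 -1.95441852e+01  7.61543333e+01
 -4.47297247e-02  1.24158789e+02] [ 0.10522454 -1.55432791  0.23626981] [ 7.61925487 -0.40681469  4.80203198] [ 1.79839825e+02 -5.46311814e-02  4.57991846e+01]
```

The torque about z has risen to 0.24 N·m after 79° of turn, so the dome is at the stop. I'll let it rise while still holding it.

Emit:
{"name": "carry_out", "arguments": {"moves": "0 0 -2 0 0 0 53;0 0 -4 0 0 0 53;0 0 -5 0 0 0 53;0 0 -6 0 0 0 53;0 0 -6 0 0 0 53;0 0 -6 0 0 0 53"}}

```text
time: 8.5
ee_pos: [0.4636, -0.0823, 0.0837]
tcp_rot: [179.8, -0.0, 45.8]
wrist_force: [7.6, 0.5, 1.1]
opening: 0.0559
grasp_force: 22.8
```

```bash
python3 - <<'E'
from h import *
o=bot.get_obs(); c=bot.camera("scene"); cv2.imwrite("pics/s4.png",cv2.resize(c["img"][120:230,250:420,::-1],None,fx=4,fy=4,interpolation=2)); print(o["torque"],o["wrist_force"],o["ee_pos"])
E
```

```text
[ 0.06442778 -1.7621664   0.25875058] [7.64437527 0.52037738 1.0535831 ] [ 0.46361873 -0.08234894  0.0837233 ]
```

Emit:
{"name": "carry_out", "arguments": {"moves": "0 0 0 0 0 0 58;0 0 0 0 0 0 62;0 0 0 0 0 0 70;0 0 0 0 0 0 85;0 0 0 0 0 0 85;0 0 0 0 0 0 85;0 0 0 0 0 0 85;0 0 0 0 0 0 85"}}

```text
time: 9.35
ee_pos: [0.4625, -0.0818, 0.0833]
tcp_rot: [-180.0, 0.0, 45.8]
wrist_force: [-0.2, -0.5, -0.4]
opening: 0.0849
grasp_force: 0.0
```

Emit:
{"name": "carry_out", "arguments": {"moves": "0 0 -10 0 0 0 85;0 0 -30 0 0 0 85;0 0 -60 0 0 0 85;0 0 -90 0 0 0 85;0 0 -120 0 0 0 85;0 0 -143 0 0 0 85;0 0 -143 0 0 0 85;0 0 -143 0 0 0 85;0 0 -143 0 0 0 85"}}

```text
time: 10.25
ee_pos: [0.4622, -0.0817, 0.2255]
tcp_rot: [-179.9, 0.0, 45.8]
wrist_force: [-0.4, -0.0, 0.4]
opening: 0.0849
grasp_force: 0.0
```

```bash
python3 - <<'E'
from h import *
c=bot.camera("scene"); w=bot.camera("wrist")
b=cv2.imread("pics/scene0.png")[140:240,270:430]; a=c["img"][140:240,270:430,::-1]
f=lambda x:cv2.resize(x,None,fx=2.5,fy=2.5,interpolation=2)
cv2.imwrite("pics/end.png",np.vstack([np.hstack([f(b),f(a)]),cv2.resize(w["img"][120:260,160:480,::-1],(800,350),interpolation=2)]))
g=bot.camera("scene")["img"]; o=bot.get_obs(); print(o["time"],o["wrist_force"],o["ee_pos"])
E
```

```text
10.4 [ 0.12130754  0.07763228 -0.55328638] [ 0.46212808 -0.08171204  0.22544648]
```

View pics/end.png

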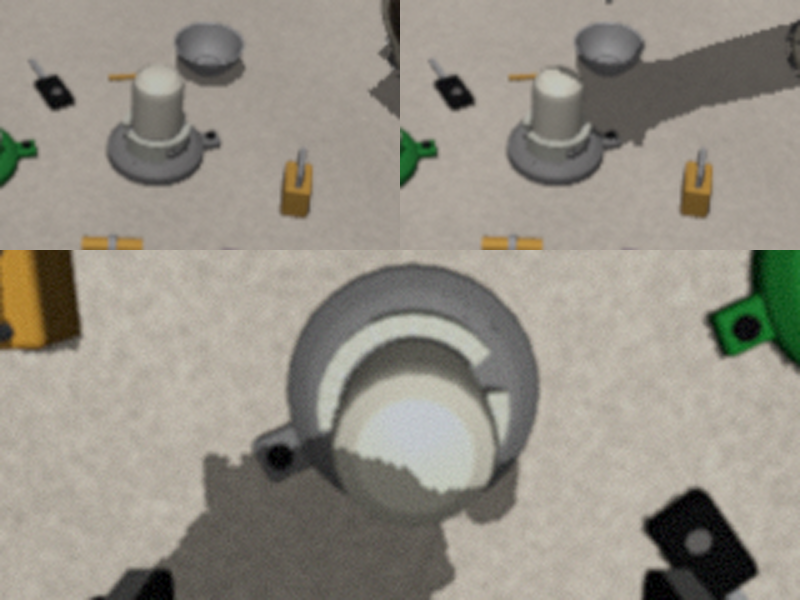

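The dome is standing released, nothing else has moved, and a collar slot is visible at (490,370). I'll zoom in to see whether the slot is empty.

```bash
python3 - <<'E'
from h import *
w=bot.camera("wrist")["img"][:,:,::-1]; cv2.imwrite("pics/w5.png",w)
a=cv2.resize(w[140:200,310:380],None,fx=5.5,fy=5.5,interpolation=2)
b=cv2.resize(cv2.imread("pics/w2.png")[160:220,230:300],None,fx=5.5,fy=5.5,interpolation=2)
cv2.imwrite("pics/z.png",np.hstack([b,a]))
E
```

```text
(no output)
```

View pics/z.png

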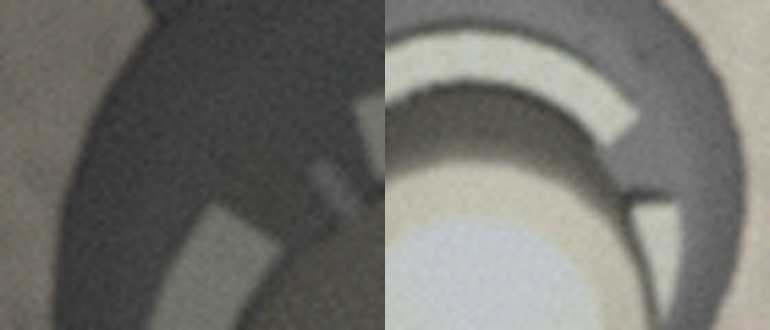

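The left crop, from before, shows a pin in the open slot. The right crop, from now, shows the slot empty. Together with the stop torque and the spring-up, the dome looks locked.

```bash
python3 -c "
from workcell import bot
print(bot.job_done())"
```

```text
the job is handed in; nothing more can be done
None
```

I pressed the lamp's white dome down, turned it clockwise about 79° to the stop, let it spring up and released it. I handed the job in at about 10.5 s; no verdict came back, but the stop torque, the spring-up and an empty collar slot all indicate it is locked.

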